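# Swing out the folding peg and hang the tape roll

### The job

Swing the folding peg of the grey bench bracket fully out, so that it points straight away from its plate, while the tape roll is still in its cradle. Then take the roll of tape that stands on edge in the cradle and hang it by its core on the peg, between the plate and the upturned tip, and let go. Leave the tin, the flat roll of tape and the bottle where they are.

Things in the scene. Friction and masses are not known exactly. Their poses are not given: they have to be found in the camera images.
- bracket: fixed grey steel bracket: a foot plate 8 mm thick (130 x 90 mm) with an upright plate 75 mm wide, 6 mm thick, top 166 mm above the bench. Origin on the bench, on the plate's front face, directly behind the peg's hinge. -x is the plate's outward normal (roughly towards the robot), z up. The plate spans y = -50 to +25 mm in this frame and x = 0 to +6 mm; the foot spans x = -90 to +40 mm and y = -58 to +33 mm
- peg (a joint): angle of the folding peg, rad: 0 = folded flat, parallel to the plate and pointing to the bracket's -y; grows to 1.571 (hard stop) as it swings horizontally outward, until it points along the bracket's -x. Stiff hinge with friction about 0.06 N m: it stays where it is left, no spring
- peg_hinge (a point): point on the vertical hinge axis at the height of the peg's axis (130 mm above the bench), 12 mm in front of the plate. x points along the peg to its tip, z up; it turns with the peg. The hinge barrel is 16 mm in diameter and 29 mm tall; its two ears and pin end 28 mm above and below
- peg_mid (a point): point on the peg's axis 50 mm from the hinge axis, same axes as peg_hinge. The peg is a round steel bar 10 mm in diameter, horizontal, straight from the hinge to 96 mm from it, and there turned up: the tip's top is 17 mm above the peg's axis, its outer end 105 mm from the hinge. Folded, about half of the peg (from 50 mm on) stands beyond the plate's edge, with nothing behind it there
- cradle: fixed grey plastic rest for the roll, 55 x 84 mm, 17 mm high with its cheeks; origin on the bench under its centre, x along the axis of the roll it holds. The roll's underside stands about 7 mm above the bench; below 17 mm two cheeks flank its faces, above that both faces and rim are free
- roll_center (a point): centre of the roll of tape to be hung: a plain paper ring on a cardboard core, standing on edge; outer diameter 76 mm, bore 40 mm clear through, 25 mm wide (the core 26 mm), 0.08 to 0.17 kg, rigid. x is the axis of the bore (horizontal), z up at the start. Hung on the peg its centre is 15 mm below the peg's axis
- flux_tin_center (a point): bystander: round flat tin 59 mm in diameter, 21 mm high; its centre
- polyimide_tape_center (a point): bystander: roll of tape lying flat, 60 mm in diameter, 19 mm high; its centre
- flux_bottle_center (a point): bystander: small bottle 34 mm in diameter, 85 mm high; its centre
- roll: the same roll of tape; origin at the lowest point of its rim as it stands in the cradle, 38 mm below roll_center
- mining_unit_left: fixed machine, 305 mm tall, to the left of the bracket, not part of the job: carry the hand over it or stay clear of it. It fills x = 0.28 to 0.70 m, y = -0.15 to +0.04 m of the robot's frame. (Behind the bracket, beyond x = 0.62 m, stands a microscope.) Origin on the bench near its middle
Things that resemble listed ones, but are neither listed nor needed, are in the scene too. What is shaped like the roll but purple is not meant.

How it is judged:
By the outcome, as a careful person would: the job done as asked, in the order asked, and still so for the second after the job is handed in, with the robot touching nothing.
It also fails if it takes over 62 s, if anything falls off the work surface, if the arm or the gripper's body presses on something with over 40 N, if the wrist force passes 120 N, or if a joint passes its speed limit or range.

### The arm

A 6-joint arm with a two-finger parallel gripper is mounted at the origin on a cart in front of the work surface, level with it; the furniture and walls round the work are solid. World frame = base frame: x ahead of the robot, y to its left, z up, the work surface at z = 0. Lengths are in m, angles in rad, forces in N, time in s.
With the tool pointing down it reaches from about 0.35 to 0.8 m from the base axis. Payload 7.3 kg.
Tool frame: the origin (TCP) lies on the mounting face of the last link; the fingertips stand 173 mm ahead of it and the grasp point (between the pads) lies 155 mm ahead of it; z points along the fingers, y is the line along which they close (so a half turn about z gives the same grasp; the last joint's range is limited). The gripper opens to 85 mm and grips with 20 to 120 N. Pads are 22 mm wide; open, the fingers measure 114 mm over their backs; the gripper's body (76 mm by 85 mm) begins 54 mm behind the grasp point. The pads swing forward as they close: fully open they stand 13 mm farther back than shut.
Start: joints at [1.042, 0.342, 1.524, -0, 1.275, -0.146], TCP at [0.196, 0.487, 0.405] pointing down, gripper open.
Joint ranges: [-2.53, 2.53], [-0.77, 2.02], [0.04, 2.7], [-1, 4.14], [0.28, 2.66], [-3.11, 3.11]. Speed limits (rad/s): [2.57, 2.57, 3.14, 3.14, 3.14, 3.14].

### API

Orientations are given as [roll, pitch, yaw] about the fixed x, y, z axes, in that order (R = Rz(yaw) Ry(pitch) Rx(roll)).
In Python, from workcell import * gives the robot as it stands. Calls block until the motion is done:
- move_pose(position, orientation): joint-space move of the TCP to a pose.
- servo_line(position, orientation=None, vel=0.15): straight line of the TCP; orientation=None keeps the orientation; vel is the mean speed in m/s.
- goto_joints(angles): joint-space move.
- grip(opening, force=None): finger opening in m; force is the grip in N (None keeps the last); returns when the fingers have stopped.
- wait(seconds).
- inverse_kinematics(position, orientation): joint angles nearest the present ones, or None.
- sense(): the state.
- read_camera(name): name is "scene" or "top" or "wrist"; returns a dict with "frame" (400x640x3 uint8, red, green, blue), "intrinsics" (3x3 intrinsics, pixels), "R" (3x3) and "t" (3): a world point X has camera coordinates R X + t. Camera axes: x right, y down, z forward; pixel columns grow to the right and rows downward; lengths in m; the calibration is good to about 2 mm. A picture is of the moment at which its call begins. There is no depth.
A pose or a line that the arm cannot do raises IKError and nothing moves.
- sign_off(): hands the job in; it is judged then, once.
The state is a dict: "clock": time; "q": joint angles; "qd": joint speeds; "joint_torque": joint torques, N m; "tool_pos": TCP position; "tcp_rot": TCP orientation; "wrist_force": force on the tool from outside, world axes, zero at the start; "torque": the same for the moment, N m; "width": finger opening in m; "grip_force": force on a finger pad.
Only numpy, scipy, OpenCV 4.12 (cv2) and the standard library are available. Lean on these libraries where they do the work, as an engineer would, in place of code of your own. Each camera call takes 0.05 s, during which the arm holds its last target. There are 200 camera calls.

## Working session

There is one attempt and no reset: what is moved stays moved. The work goes in short steps, each a Python script; the robot and the scene stay as the last script left them, time stands still between calls to the robot, and variables do not carry over. Pictures are saved under pics/ and viewed, at most 10 in all, crops included, and the job is handed in when it is done.

```bash
mkdir -p pics; ls; python3 - <<'E'
from workcell import *
import cv2,numpy as np
for n in("scene","top"):
    c=read_camera(n);cv2.imwrite(f"pics/{n}0.png",c["frame"][:,:,::-1]);np.savez(f"{n}0.npz",**{k:np.array(c[k]) for k in c})
    print(n,np.round(c["intrinsics"],1).tolist(),np.round(c["R"],3).tolist(),np.round(c["t"],3).tolist())
print(sense())
E
```

```text
pics
scene [[486.2, 0.0, 315.3], [0.0, 486.2, 207.0], [0.0, 0.0, 1.0]] [[-0.222, -0.975, -0.019], [-0.691, 0.171, -0.702], [0.688, -0.142, -0.711]] [-0.201, 0.459, 0.89]
top [[455.8, 0.0, 327.7], [0.0, 455.8, 196.2], [0.0, 0.0, 1.0]] [[0.016, -1.0, -0.014], [-0.999, -0.016, -0.04], [0.04, 0.015, -0.999]] [-0.297, 0.446, 1.019]
{'clock': 0.1, 'q': array([ 1.04201125e+00,  3.42631913e-01,  1.52490751e+00,  3.72133837e-06,
        1.27540166e+00, -1.45985918e-01]), 'qd': array([ 0.00017516, -0.001075  , -0.00334191, -0.0012576 ,  0.00043729,
       -0.0007447 ]), 'joint_torque': array([ 1.90386920e-03, -4.34448588e+01, -2.46491057e+01, -7.07096137e-05,
        4.65585515e-03,  1.33520348e-05]), 'tool_pos': array([0.19600806, 0.48690849, 0.40411115]), 'tcp_rot': array([-3.14025909e+00, -1.99673859e-04,  2.75879228e+00]), 'wrist_force': array([-0.19910723, -0.38754631,  0.20581572]), 'torque': array([ 0.04718031,  0.03538146, -0.00090358]), 'grip_force': 0.0, 'width': 0.0851511310809885}
```

View pics/scene0.png

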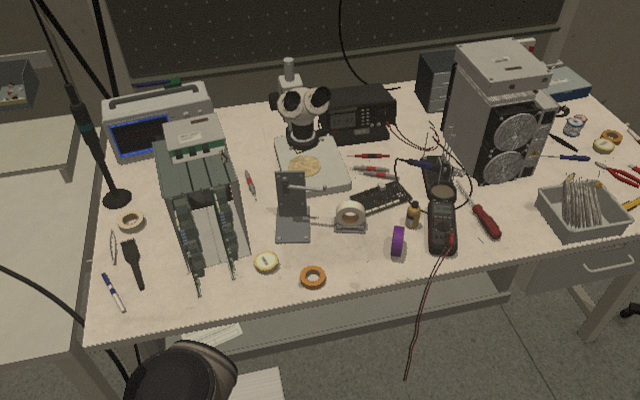

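View pics/top0.png

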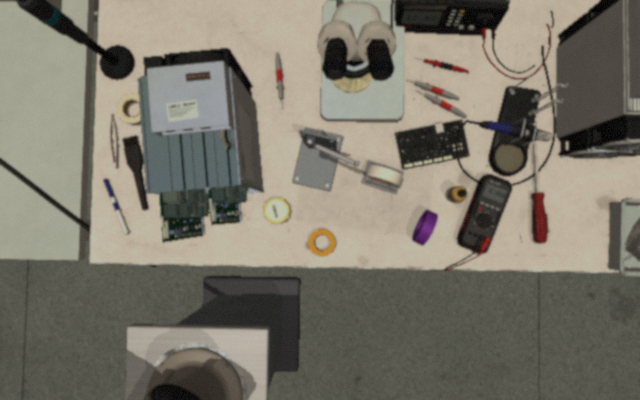

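The scene view shows the bracket around (292,205), with its peg pointing right at (318,188). The white roll stands in the cradle at (350,215) and the purple decoy is at (398,241). The tin is at (266,262), the flat orange roll at (313,277) and the bottle at (413,214). In the top view the bracket is at (318,158) and the roll at (383,174). The white roll in the grey cradle fits the description; the purple one, with no cradle, does not. I'll confirm with an enlarged crop.

```bash
python3 - <<'E'
import cv2,numpy as np
a=cv2.imread("pics/scene0.png")[160:255,260:390]; b=cv2.imread("pics/top0.png")[115:210,280:410]
f=lambda i:cv2.resize(i,None,fx=6,fy=6,interpolation=cv2.INTER_CUBIC)
cv2.imwrite("pics/c1.png",f(a));cv2.imwrite("pics/c2.png",f(b))
E
```

```text
(no output)
```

View pics/c1.png

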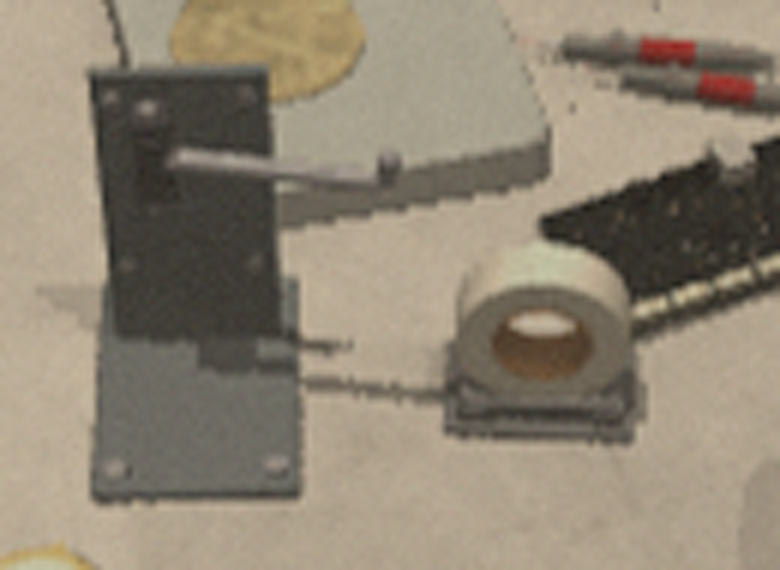

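View pics/c2.png

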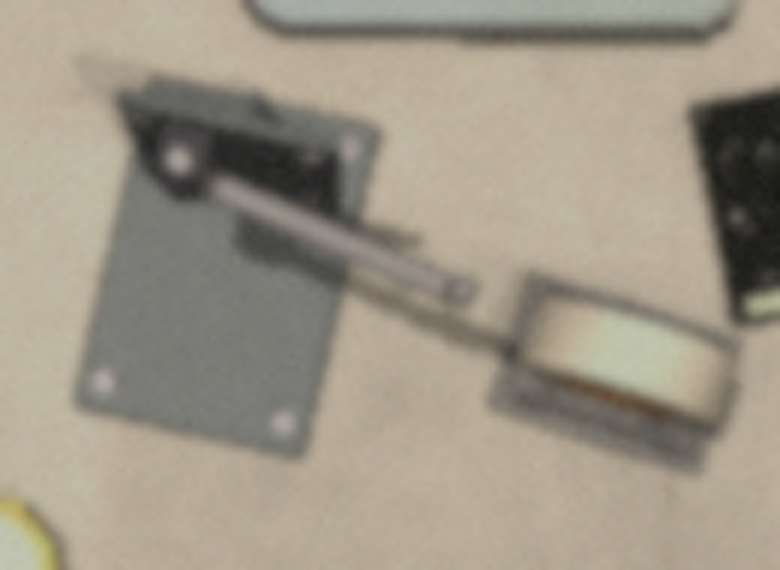

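The white roll is in its cradle, as described. The peg is already slightly ajar. Next I fit the bracket, peg and roll poses from both views.

```bash
cat >fit.py <<'E'
import numpy as np
from scipy.optimize import least_squares
C={n:dict(np.load(n+"0.npz")) for n in("scene","top")}
O={"scene":(260,160),"top":(280,115)}
def proj(n,X):
    c=C[n];p=c["intrinsics"]@(c["R"]@X+c["t"]);return p[:2]/p[2]
def px(n,u,v): return np.array(O[n])+(np.array([u,v])+.5)/6-.5
def T(x,y,a,p):
    c,s=np.cos(a),np.sin(a);return np.array([x+c*p[0]-s*p[1],y+s*p[0]+c*p[1],p[2]])
def tip(th): # centre of the upturned tip's top, bracket frame
    return np.array([-.012-.1*np.sin(th),-.1*np.cos(th),.147])
B=[("top",180,157,(-.012,0,.158)),("top",78,403,(-.09,.033,.008)),("top",298,455,(-.09,-.058,.008)),("top",378,128,(.04,-.058,.008)),
("scene",147,105,(-.012,0,.158)),("scene",95,492,(-.09,.033,.008)),("scene",300,488,(-.09,-.058,.008)),
("scene",92,68,(0,.025,.166)),("scene",270,68,(0,-.05,.166)),("top",460,287,None),("scene",388,155,None)]
def r(q): return np.concatenate([proj(n,T(*q[:3],tip(q[3]) if p is None else p))-px(n,u,v) for n,u,v,p in B])
s=least_squares(r,[.5,.05,0,.2]);print("bracket",s.x.round(4));print(s.fun.reshape(-1,2).round(1).tolist())
R=[("top",632,345,(0,0,.083)),("scene",543,343,(-.013,0,.045)),
("top",490,402,(-.0275,.042,.003)),("top",702,470,(-.0275,-.042,.003)),("scene",445,430,(-.0275,.042,.003)),("scene",632,436,(-.0275,-.042,.003)),("top",540,270,(.0275,.042,.008))]
def r2(q): return np.concatenate([proj(n,T(*q,p))-px(n,u,v) for n,u,v,p in R])
k=least_squares(r2,[.5,-.05,0]);print("roll",k.x.round(4));print(k.fun.reshape(-1,2).round(1).tolist())
np.savez("fit.npz",b=s.x,r=k.x)
b=s.x;print("hinge",T(*b[:3],(-.012,0,.13)).round(4))
E
python3 fit.py
```

```text
bracket [ 0.5611 -0.2581 -0.2089  0.2005]
[[0.0, 0.7], [-1.4, 0.7], [1.3, 1.0], [0.8, -0.6], [0.1, -0.7], [-1.3, -0.7], [0.1, -0.9], [-1.0, 0.0], [-0.1, -0.7], [0.4, 0.9], [0.2, -1.2]]
roll [ 0.4973 -0.4124 -0.2985]
[[1.3, 1.0], [-0.0, -0.9], [-0.5, 0.5], [-0.3, 0.7], [-0.4, -1.0], [0.6, -0.6], [-1.2, -0.8]]
hinge [ 0.5494 -0.2557  0.13  ]
```

```bash
cat >h.py <<'E'
from workcell import *
import numpy as np, cv2
from fit_load import b,rl
E
cat >fit_load.py <<'E'
import numpy as np
f=np.load("fit.npz"); b=f["b"]; rl=f["r"]
E
cat >>h.py <<'E'
H=np.array([b[0]-.012*np.cos(b[2]),b[1]-.012*np.sin(b[2])])
down=lambda yaw:[np.pi,0,yaw]
def pegpose(th,r,z):
    a=b[2]-np.pi/2-th
    return [*(H+r*np.array([np.cos(a),np.sin(a)])),z+.155],down(a+np.pi)
def snap(n,name):
    c=read_camera(n);cv2.imwrite(f"pics/{name}.png",c["frame"][:,:,::-1]);return c
E
python3 - <<'E'
from h import *
p,o=pegpose(b[3],.075,.128)
for th in(.2,.9,1.7): print(inverse_kinematics(*pegpose(th,.075,.128)))
s=sense();t=list(s["tool_pos"]);t[2]=.58
servo_line(t,vel=.3)
move_pose([p[0],p[1],.56],o)
grip(.030,30)
servo_line([p[0],p[1],.40],o,vel=.3)
s=sense();print(s["clock"],s["tool_pos"],s["tcp_rot"],s["width"])
c=snap("wrist","w1");q=c["intrinsics"]@(c["R"]@np.array([p[0],p[1],.13])+c["t"]);print("peg pt",q[:2]/q[2])
E
```

```text
[-0.68327231  0.61217218  1.43083572  0.          1.09858475 -0.27435852]
[-6.76291324e-01  5.31019364e-01  1.58390182e+00 -4.44089210e-16
  1.02667147e+00  4.32622469e-01]
[-5.93533594e-01  4.82560583e-01  1.67259740e+00 -4.44089210e-16
  9.86434674e-01  1.31538020e+00]
5.15 [ 0.51986502 -0.32477561  0.40152941] [3.13942044e+00 6.18717398e-04 1.16127023e+00] 0.03000157952148641
peg pt [322.28056327 197.28359643]
```

View pics/w1.png

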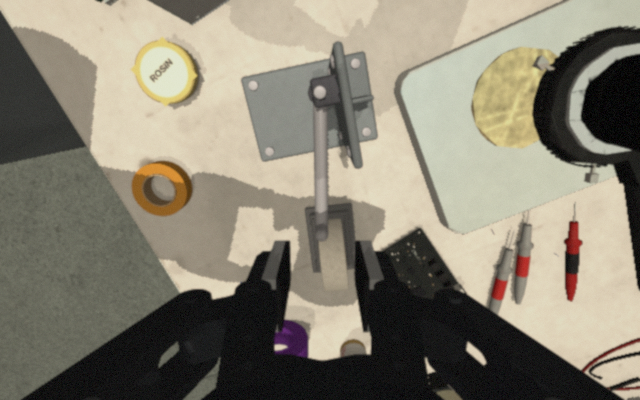

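The wrist view shows the peg running from the hinge (320,93) to the tip (321,232). My predicted grasp point (322,197) lies on it, so I go down and swing it out.

```bash
python3 - <<'E'
from h import *
servo_line(*pegpose(b[3],.075,.128),vel=.15)
f0=sense()["wrist_force"];print("f0",f0)
th=b[3]
while th<1.85:
    th+= .2 if th<1.45 else .03
    servo_line(*pegpose(th,.075,.128),vel=.12)
    f=sense()["wrist_force"]-f0;print(round(th,2),f.round(1))
    if np.linalg.norm(f[:2])>9 and th>1.5: break
    if np.linalg.norm(f)>30: break
wait(.2);snap("wrist","w2");snap("scene","s2")
print(sense()["clock"])
E
```

```text
f0 [-0.68381683 -0.34239394 -0.03183195]
0.4 [ 0.5 -0.6  0. ]
0.6 [ 1.3  0.  -0.1]
0.8 [ 1.4 -0.7 -1.1]
1.0 [0.9 0.5 0.6]
1.2 [ 0.8  0.6 -1.1]
1.4 [1.8 0.7 0.9]
1.6 [-0.  -0.5 -0.4]
1.63 [ 0.8 -0.2  0.2]
1.66 [ 0.8 -0.2  0.8]
1.69 [ 0.1 -0.1 -0.2]
1.72 [-2.2 -5.9 -0.9]
1.75 [ -3.7 -14.4  -2.5]
10.1333
```

The hard stop was felt at the expected angle. I back off, lift straight up, move over the roll and look.

```bash
python3 - <<'E'
from h import *
servo_line(*pegpose(1.64,.075,.128),vel=.1)
p,o=pegpose(1.64,.075,.26);servo_line(p,o,vel=.25)
o=down(rl[2]+np.pi/2)
servo_line([rl[0],rl[1],.42],o,vel=.3)
grip(.06)
wait(.2)
c=snap("wrist","w3");np.savez("w3.npz",**{k:np.array(c[k]) for k in c})
P=lambda X:(lambda q:(q[:2]/q[2]).round(1))(c["intrinsics"]@(c["R"]@np.array(X)+c["t"]))
print(P([*rl[:2],.083]));a=rl[2]
for sx in(-.0125,.0125):
  print(P([rl[0]+sx*np.cos(a),rl[1]+sx*np.sin(a),.083]))
e=pegpose(np.pi/2,.1,.147)[0];print("tip exp",P([e[0],e[1],.147]),"hinge",P([*H,.158]))
print(sense()["clock"])
E
```

```text
[323.3 177.6]
[310.  177.7]
[336.7 177.6]
tip exp [169.  -44.2] hinge [330.3 -69.9]
13.4167
```

View pics/w3.png

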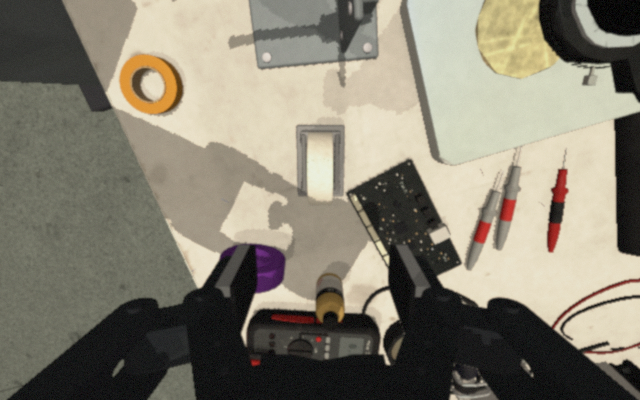

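The roll's rim spans (307..333, 132..200) in its cradle, with about 3 px of offset from the prediction. I enlarge the crop and refine.

```bash
python3 - <<'E'
import cv2,numpy as np
i=cv2.imread("pics/w3.png")[110:210,270:370];cv2.imwrite("pics/c3.png",cv2.resize(i,None,fx=6,fy=6,interpolation=cv2.INTER_CUBIC))
c=np.load("w3.npz");rl=np.load("fit.npz")["r"];a=rl[2]
def P(l):
  X=np.array([rl[0]+l[0]*np.cos(a)-l[1]*np.sin(a),rl[1]+l[0]*np.sin(a)+l[1]*np.cos(a),l[2]]);q=c["intrinsics"]@(c["R"]@X+c["t"]);return ((q[:2]/q[2]-[270,110])*6).round()
for s in(-1,1):
  for t in(-1,1): print("cradle",s,t,P((s*.0275,t*.042,.008)))
# rim silhouette extremes in rows
for x in (-.0125,.0125):
  pts=np.array([P((x,.038*np.cos(u),.045+.038*np.sin(u))) for u in np.linspace(0,np.pi,61)]);print("rim",pts[pts[:,1].argmin()],pts[pts[:,1].argmax()],P((x,0,.083)))
E
```

```text
cradle -1 -1 [179. 526.]
cradle -1 1 [171.  93.]
cradle 1 -1 [458. 525.]
cradle 1 1 [467.  92.]
rim [245. 134.] [247. 574.] [240. 406.]
rim [393. 134.] [392. 574.] [400. 406.]
```

View pics/c3.png

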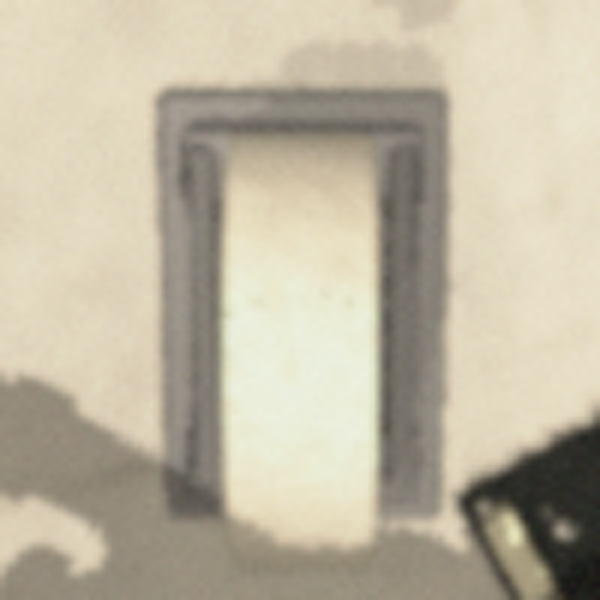

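The roll sits about 2.5 mm nearer the robot along its axis than my fit, and its orientation agrees. I correct for that, then grasp and lift.

```bash
python3 - <<'E'
from h import *
a=rl[2]; c,s=np.cos(a),np.sin(a)
p=rl[:2]+np.array([c*-.0023-s*.0005, s*-.0023+c*.0005]); o=down(a+np.pi/2)
servo_line([*p,.30],o,vel=.25)
servo_line([*p,.236],o,vel=.1)
print(sense()["wrist_force"])
grip(.015,40);wait(.2)
st=sense();print(st["width"],st["grip_force"],st["wrist_force"])
servo_line([*p,.27],o,vel=.1)
st=sense();print(st["width"],st["grip_force"],st["wrist_force"],st["clock"])
servo_line([*p,.42],o,vel=.25)
# go outside the peg tip, roll axis along the peg
y=b[2]+np.pi/2
q,_=pegpose(np.pi/2,.15,0)
servo_line([q[0],q[1],.42],down(y),vel=.2)
servo_line([q[0],q[1],.136+.236-.045],down(y),vel=.15)
wait(.2);st=sense();print(st["width"],st["tool_pos"],st["clock"])
a=snap("scene","s4");t=snap("top","t4")
f=lambda i,r,c,k:cv2.resize(i[r[0]:r[1],c[0]:c[1],::-1],None,fx=k,fy=k,interpolation=cv2.INTER_CUBIC)
cv2.imwrite("pics/c4.png",np.vstack([f(a["frame"],(140,250),(230,390),5)]))
E
```

```text
[0.15933635 0.51820485 0.1630003 ]
0.024197560856591735 44.12104300664102 [-0.59963003 -0.55927864  5.48124297]
0.024192642924887826 43.22659385711273 [-0.37787356  1.02723456 -2.26862855] 15.9417
0.02394645746488437 [ 0.40285924 -0.22470776  0.32785614] 18.85
```

View pics/c4.png

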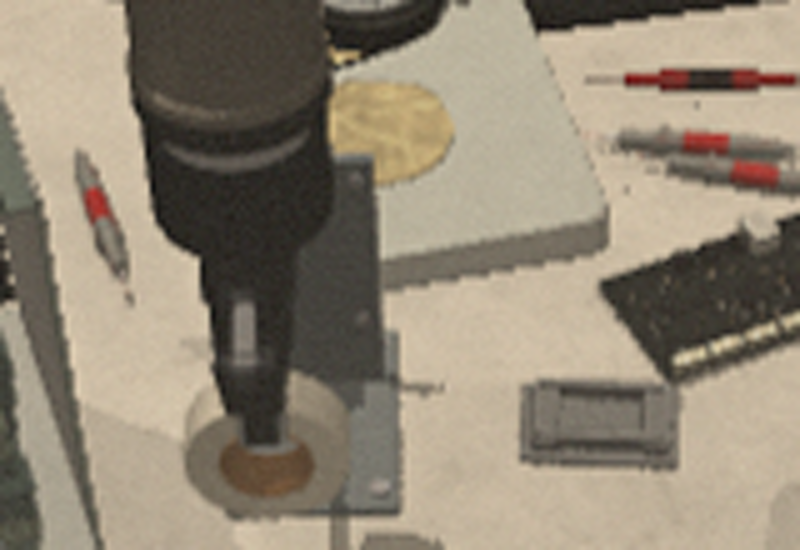

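The roll hangs upright in the gripper, with its bore clear below the fingertips and the cradle empty. I thread it on in guarded steps.

```bash
python3 - <<'E'
from h import *
y=down(b[2]+np.pi/2); z=.136+.236-.045
f0=sense()["wrist_force"];ok=True
for r in np.arange(.135,.05,-.0166):
    q,_=pegpose(np.pi/2,r,0);servo_line([q[0],q[1],z],y,vel=.08)
    f=sense()["wrist_force"]-f0;print(round(r,3),f.round(1))
    if np.linalg.norm(f)>6: ok=False;break
print(ok,sense()["clock"])
if ok:
    f0=sense()["wrist_force"]
    for d in [.008,.014,.017,.019,.020,.021,.022,.023,.024,.025]:
        servo_line([q[0],q[1],z-d],y,vel=.04);f=sense()["wrist_force"]-f0;print(d,f.round(1))
        if np.linalg.norm(f)>4: break
a=snap("scene","s5");t=snap("top","t5")
f=lambda i,r,c,k:cv2.resize(i[r[0]:r[1],c[0]:c[1],::-1],None,fx=k,fy=k,interpolation=cv2.INTER_CUBIC)
cv2.imwrite("pics/c5.png",f(a["frame"],(140,250),(230,390),5))
print(sense()["clock"])
E
```

```text
0.135 [ 0.5  0.5 -1. ]
0.118 [ 1.1  0.4 -0.4]
0.102 [ 0.2 -0.3 -0.9]
0.085 [ 0.1 -1.  -1.4]
0.069 [ 0.6 -0.3 -1.4]
0.052 [-0.1 -0.3 -1.7]
True 21.0833
0.008 [0.8 0.3 1.3]
0.014 [0.8 0.4 1.1]
0.017 [ 1.1 -0.6  1.4]
0.019 [ 0.6 -0.3  4.8]
22.3333
```

View pics/c5.png

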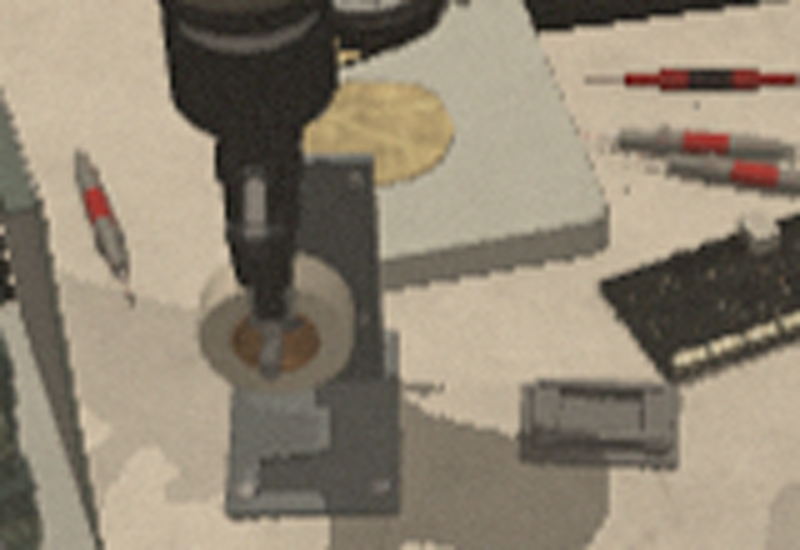

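The peg's tip shows through the bore at about (270,345) in the crop, and contact is felt. I release and lift straight up.

```bash
python3 - <<'E'
from h import *
grip(.042,20);wait(.4)
t=sense()["tool_pos"];y=down(b[2]+np.pi/2)
servo_line([t[0],t[1],t[2]+.03],y,vel=.05);print(sense()["wrist_force"])
servo_line([t[0],t[1],.45],y,vel=.2)
servo_line([t[0]-.0,t[1]-.16,.5],y,vel=.25)
wait(.5)
f=lambda i,r,c,k:cv2.resize(i[r[0]:r[1],c[0]:c[1],::-1],None,fx=k,fy=k,interpolation=cv2.INTER_CUBIC)
a=snap("scene","s6");t=snap("top","t6")
cv2.imwrite("pics/c6.png",np.hstack([f(a["frame"],(150,290),(240,340),4),f(t["frame"],(110,250),(270,370),4)]))
print(sense()["clock"])
E
```

```text
[-0.64736033 -0.01459307 -0.50296832]
25.925
```

View pics/c6.png

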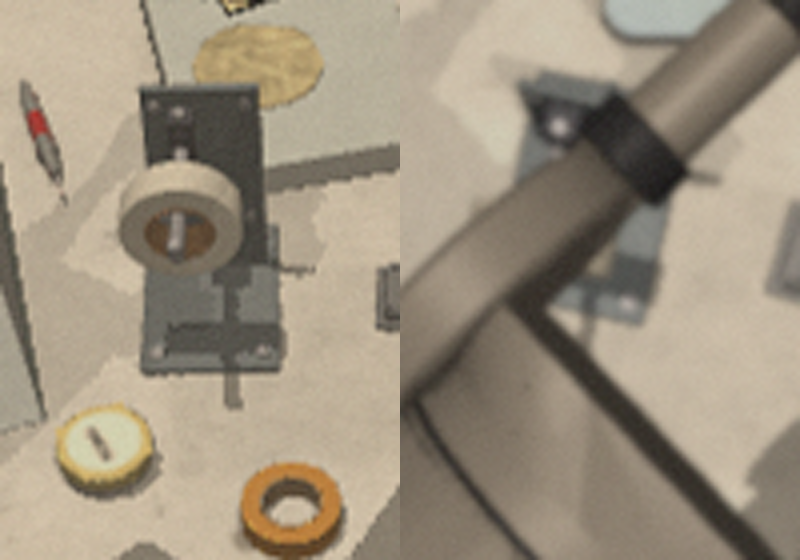

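The roll hangs on the peg with the upturned tip showing through the bore at (284,204). The tin and the flat roll are where they were. I check the peg angle numerically.

```bash
python3 - <<'E'
from fit import *
b=s.x
for th in(1.45,1.5,1.571): print(th,proj("scene",T(*b[:3],tip(th))).round(1))
E
```

```text
bracket [ 0.5611 -0.2581 -0.2089  0.2005]
[[0.0, 0.7], [-1.4, 0.7], [1.3, 1.0], [0.8, -0.6], [0.1, -0.7], [-1.3, -0.7], [0.1, -0.9], [-1.0, 0.0], [-0.1, -0.7], [0.4, 0.9], [0.2, -1.2]]
roll [ 0.4973 -0.4124 -0.2985]
[[1.3, 1.0], [-0.0, -0.9], [-0.5, 0.5], [-0.3, 0.7], [-0.4, -1.0], [0.6, -0.6], [-1.2, -0.8]]
hinge [ 0.5494 -0.2557  0.13  ]
1.45 [288.4 208.3]
1.5 [286.2 208.5]
1.571 [283.2 208.6]
```

The observed tip column (about 284) matches a fully open peg (283.2 predicted), and the hard stop was felt earlier. I hand the job in.

```bash
python3 -c "
from workcell import *
print(sign_off())"
```

```text
the job is handed in; nothing more can be done
None
```

The job is handed in: I swung the peg out to its hard stop first, then hung the tape roll on it and let go, in about 26 s of robot time. The last pictures showed the tin and the flat roll in place; the bottle was not in those crops, and the arm never went near it.

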